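# Pull the black-capped bottle out of a packed crate

### The job

Pull the one black-capped bottle up out of the middle of the packed yellow crate and stand it upright in the round white spill tray, setting it down gently rather than dropping it. Leave the crate with its blue-capped bottles and the loose blue-capped bottle where they stand.

Things in the scene. Friction and masses are not known exactly. Their poses are not given: they have to be found in the camera images.
- black_bottle_center (a point): Centre, half-way up (53 mm over its underside), of the loose bottle to take: glass, black screw cap, 50 mm diameter, 106 mm tall, 0.11 to 0.23 kg, standing in the middle of the crate on its floor. The upright cap, 32 mm in diameter, is the top 24 mm (29 to 53 mm above this point) and can be gripped over all its height; under it the glass widens to 50 mm. z axis up along the bottle
- crate: Loose yellow crate, 167 mm square, 58 mm high, floor 4 mm thick, 2 kg in all; origin at the centre of its underside, x and y along its sides. Eight blue-capped bottles (52 mm wide, cap 37 mm) sit wedged in it round the middle one, 3 x 3 at 52.5 mm pitch; blue caps top out at 102 mm, the black cap at 110 mm. Beside the black cap fingers have 40 mm along the crate's diagonals, 18 mm along its sides
- tray_floor (a point): Centre of the upper face of the floor of the round white plastic spill tray, which is fixed to the bench; the floor is 4 mm above the bench, inner diameter about 88 mm at the floor, outer diameter 96 mm, rim 10 mm above the bench. z up
- loose_blue_center (a point): Centre, half-way up (49 mm above its underside), of a bystander: a loose blue-capped bottle, 52 mm diameter, 98 mm tall, standing on the bench; leave it alone
Mind the look-alikes: they are no part of the job. Leave any brown or turquoise look-alike of the part that bears tray_floor alone.

How it is judged:
On the way:
1. the black-capped bottle has been pulled up clear of its neighbours (z of black_bottle_center in the frame of crate above 0.15 m), for 0.1 s.
At the end, for the whole second after the job is handed in: The black-capped bottle stands upright (within about 6 degrees) and at rest on the floor of the spill tray, its axis within 22 mm of the tray's centre, which is anywhere inside the rim; the crate with its bottles stands level within 20 mm of where it was, and so does the loose blue-capped bottle (horizontal distance between black_bottle_center and tray_floor below 0.022 m and z of black_bottle_center in the frame of tray_floor between 0.047 and 0.058 m and angle between black_bottle_center's own z axis and vertical below 0.1 rad and linear speed of black_bottle below 0.02 m/s and distance of each of crate, loose_blue_center from where it was at the start of the episode below 0.02 m and angle between crate's own z axis and vertical below 0.05 rad); the robot touches nothing.
It fails at once if the crate is dragged or tipped (more than 30 mm or 12 degrees) (distance of crate from where it was at the start of the episode above 0.03 m or angle between crate's own z axis and vertical above 0.21 rad).
It fails at once if the loose blue-capped bottle is knocked (moved more than 30 mm) (distance of loose_blue_center from where it was at the start of the episode above 0.03 m).
It fails at once if the bottle is dropped into the tray (let go more than 12 mm above its floor) (contact force between the fingers and black_bottle below 0.1 N and horizontal distance between black_bottle_center and tray_floor below 0.06 m and z of black_bottle_center in the frame of tray_floor above 0.065 m).
It also fails if it takes over 48 s, if anything falls off the work surface, if the arm or the gripper's body presses on something with over 40 N, if the wrist force passes 120 N, or if a joint passes its speed limit or range.

### The arm

A 7-joint arm with a two-finger parallel gripper is mounted at the origin on a cart in front of the work surface, level with it; the furniture and walls round the work are solid. World frame = base frame: x ahead of the robot, y to its left, z up, the work surface at z = 0. Lengths are in m, angles in rad, forces in N, time in s.
With the tool pointing down it reaches from about 0.35 to 0.9 m from the base axis. Payload 8.1 kg.
Tool frame: the origin (TCP) lies at the centre of the arm's flange, where the gripper is bolted on; the fingertips stand 178 mm ahead of it and the grasp point (between the pads) lies 159 mm ahead of it; z points along the fingers, y is the line along which they close (so a half turn about z gives the same grasp; the last joint's range is limited). The gripper opens to 92 mm and grips with 3 to 60 N. Pads are 19 mm wide; open, the fingers measure 130 mm over their backs; the gripper's body (75 mm by 190 mm) begins 47 mm behind the grasp point.
Start: joints at [-1.379, 0.434, 0.025, 1.573, -0.012, 1.134, -0.075], TCP at [0.182, 0.598, 0.405] pointing down, gripper open.
Joint ranges: [-2.62, 2.62], [-0.44, 2.09], [-1.27, 1.32], [0.08, 2.57], [-1.32, 4.46], [0.12, 2], [-2.74, 2.74]. Speed limits (rad/s): [2.22, 2.22, 3.01, 3.01, 3.14, 3.14, 3.14].

### API

Orientations are given as a rotation vector (axis times angle).
In Python, from cell import arm gives the robot as it stands. The module is installed in compiled form; this text tells all that it offers.
- The arm moves only by the shell command python3 -m inch 'ROWS' [FORCE]. ROWS is text: rows parted by semicolons, each of 5 numbers parted by spaces: the shift along the tool's x, y, z in m, then the turn about the tool's z in rad, then the finger opening in m, from 0 to 0.0918. In form: x y z roll fingers; .... A call has 1 to 5 rows; each row is the pose to reach, as a shift and turn from the pose commanded when the call began, along the tool's axes at that moment; what a row does not reach only later rows make up. A row lasts 1/10 s, in which the tool goes at most 50 mm and 8.59 degrees, less where a joint would pass 70% of its speed; a pose out of reach is approached as far as the arm can. A call with a gripper value outside its range is refused whole. The fingers move at their own pace and stop on an object; FORCE is the grip in N (left out, the last holds). Time passes only in rows, so rows that repeat a pose let the fingers close. It gives the time, the measured TCP pose, the force, the opening and the grip force at its end, in the units of the state.
- arm.observe(): the state, without advancing time (a new reading comes with each control period).
- arm.get_image(name): name is "side" or "top"; returns the picture (384x512x3 uint8, red, green, blue); there is no depth.
- arm.get_calibration(name): a dict with "intrinsics" (3x3 intrinsics, pixels), "distortion" ([k1, k2, p1, p2, k3] as OpenCV has them; the pictures are not rectified), "pose" (4x4, takes a point from camera to world coordinates). Camera axes: x right, y up, looking along -z (the intrinsics and any distortion apply to the point x, -y, -z); pixel columns grow to the right and rows downward; lengths in m; the calibration is good to about 2 mm. A picture is of the moment at which its call begins. get_calibration takes no time and is no camera call.
- arm.sign_off(): hands the job in; it is judged then, once.
Trained networks look in the newest picture that a camera, given by its name, has taken for a name from the list of things; names that differ only in an ending like _2 or _b are one class to them, and where a whole thing is asked for, a point or a joint stands for the part that bears it (a point fixed in the world has none). Each returns a list of dicts, best first, with "conf" (0 to 1); they miss things now and then, are a little off and sometimes report something else, mostly with a low value. They report only what shows in the picture. A call takes as long as a camera call. They do not tell look-alikes from the thing itself.
- arm.look_for(camera, query): "point" ([row, column] in pixels, amid what is visible of it).
- arm.silhouettes(camera, query): "region" (384x512 bool, what is visible of it) and "point" ([row, column] in pixels, amid what is visible of it).
- arm.place_of(camera, query): "point" ([row, column] in pixels: a listed point, or the origin of a listed thing).
The state is a dict: "clock": time; "joints": joint angles; "dq": joint speeds; "joint_efforts": joint torques, N m; "position": TCP position; "ee_rot": TCP orientation; "force": force on the tool from outside, world axes, zero at the start; "ft_torque": the same for the moment, N m; "width": opening from 0.0 (shut) to 1.0 (fully open); "gripper_force": force on a finger pad.
Only numpy, scipy, OpenCV 4.12 (cv2) and the standard library are available. Lean on these libraries where they do the work, as an engineer would, in place of code of your own. Each camera call takes 0.05 s, during which the arm holds its last target. There are 200 camera calls.

## Working session

There is one attempt and no reset: what is moved stays moved. The work goes in short steps, Python scripts to look and compute and a shell command to move; the robot and the scene stay as the last step left them, time stands still between calls to the robot, and variables do not carry over. Pictures are saved under pics/ and viewed, at most 10 in all, crops included, and the job is handed in when it is done.

```bash
mkdir -p pics; cat > h.py <<'E'
import numpy as np, cv2
from cell import arm
def ray(cam,p):
    c=arm.get_calibration(cam);K=np.array(c["intrinsics"],float);d=np.array(c["distortion"],float);T=np.array(c["pose"])
    u=cv2.undistortPoints(np.array([[[p[1],p[0]]]],float),K,d)[0,0]
    return T[:3,3],T[:3,:3]@np.array([u[0],-u[1],-1])
def at_z(cam,p,z):
    o,d=ray(cam,p);return o+d*(z-o[2])/d[2]
def proj(cam,P):
    c=arm.get_calibration(cam);T=np.linalg.inv(np.array(c["pose"]))
    q=T[:3,:3]@np.array(P)+T[:3,3];q=q*[1,-1,-1]
    u=cv2.projectPoints(q[None],np.zeros(3),np.zeros(3),np.array(c["intrinsics"],float),np.array(c["distortion"],float))[0][0,0]
    return u[::-1]
def both(pa,pb):
    o1,d1=ray("top",pa);o2,d2=ray("side",pb)
    s=np.linalg.lstsq(np.c_[d1,-d2],o2-o1,rcond=None)[0]
    a,b=o1+d1*s[0],o2+d2*s[1];return (a+b)/2,np.linalg.norm(a-b)
def save(cam,f):
    im=arm.get_image(cam);cv2.imwrite("pics/"+f,im[:,:,::-1]);return im
E
python3 - <<'E'
from h import *
np.set_printoptions(precision=4,suppress=True)
a=save("top","t0.png");b=save("side","s0.png")
cv2.imwrite("pics/both.png",cv2.resize(np.hstack([a,b])[:,:,::-1],(800,300)))
for c,z in(("top",0),("side",0)):
  print(c,arm.get_calibration(c)["pose"][:3,3])
  for q,z in(("black_bottle_center",.057),("crate",0),("tray_floor",.004),("loose_blue_center",.049)):
    for r in arm.place_of(c,q): print(q,r["conf"],r["point"],at_z(c,r["point"],z))
print(arm.observe())
E
```

```text
top [ 0.5081 -0.0887  0.9276]
black_bottle_center 0.93 [234.5, 159.0] [0.5045 0.1403 0.057 ]
crate 0.97 [237.1, 168.6] [0.4971 0.1297 0.    ]
tray_floor 0.94 [198.9, 359.3] [ 0.5876 -0.3775  0.004 ]
tray_floor 0.91 [204.7, 280.9] [ 0.5765 -0.1678  0.004 ]
tray_floor 0.89 [249.3, 332.5] [ 0.4566 -0.2999  0.004 ]
loose_blue_center 0.95 [156.0, 322.0] [ 0.6957 -0.2728  0.049 ]
side [ 0.3824 -0.8993  0.4535]
black_bottle_center 0.72 [166.7, 208.8] [0.4986 0.1347 0.057 ]
crate 0.79 [184.9, 206.4] [0.4894 0.1345 0.    ]
tray_floor 0.86 [271.2, 220.0] [ 0.4637 -0.2973  0.004 ]
tray_floor 0.84 [232.4, 258.4] [ 0.5726 -0.1701  0.004 ]
tray_floor 0.76 [291.6, 293.3] [ 0.5839 -0.3872  0.004 ]
loose_blue_center 0.98 [229.1, 328.4] [ 0.7023 -0.2621  0.049 ]
loose_blue_center 0.44 [185.8, 207.2] [0.4792 0.0165 0.049 ]
{'clock': 0.5, 'joints': array([-1.3786,  0.4346,  0.025 ,  1.5732, -0.0116,  1.134 , -0.0751]), 'dq': array([ 0.0003, -0.0004, -0.0004, -0.0008,  0.0003,  0.001 ,  0.0021]), 'joint_efforts': array([ -0.0022, -66.7151,   0.9827, -31.4575,  -0.0606,   0.0339,
         0.0001]), 'position': array([0.1816, 0.598 , 0.4047]), 'ee_rot': array([-0.4616, -3.1075,  0.0001]), 'force': array([ 0.267 ,  0.3344, -0.3407]), 'ft_torque': array([-0.0083, -0.0237,  0.004 ]), 'gripper_force': 0.0, 'width': 1.0000840913280098}
```

View pics/t0.png

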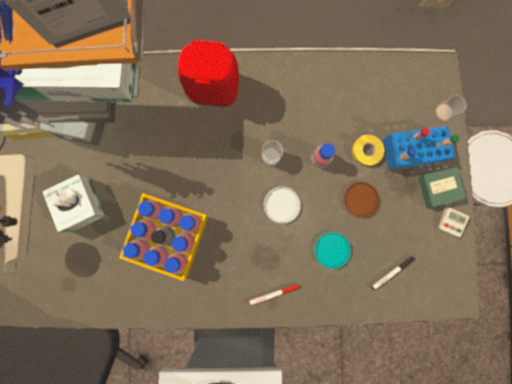

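View pics/s0.png

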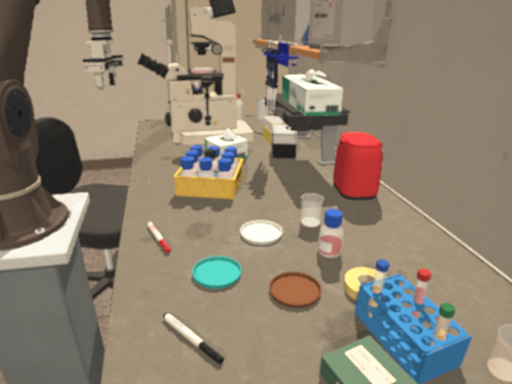

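The top picture shows the crate at about (238,165) with the black cap amid blue caps at (237,159). The trays are white at (205,281), brown at (199,361) and turquoise at (250,332). The loose blue bottle is at (153,323). A tissue box (203,75) and a microscope (210,10) are obstacles.

- **Black cap candidates:** only the cap at (237,159). The dark disc at (260,82) looks like a bench mark or shadow, and the pen cap at (261,407) is not a bottle.
- **Tray candidates:** white (205,281) is my choice. Brown and turquoise are the look-alikes.

Next I check this in a close crop and fit the caps.

```bash
python3 - <<'E'
from h import *
np.set_printoptions(precision=4,suppress=True)
a=cv2.imread("pics/t0.png");cv2.imwrite("pics/crop.png",np.hstack([cv2.resize(a[185:285,110:210],(400,400),interpolation=2),cv2.resize(a[155:255,230:330],(400,400),interpolation=2)]))
hsv=cv2.cvtColor(a,cv2.COLOR_BGR2HSV)
def blobs(m,r0,r1,c0,c1,mn):
    k=np.zeros(m.shape,np.uint8);k[r0:r1,c0:c1]=m[r0:r1,c0:c1]
    n,l,s,c=cv2.connectedComponentsWithStats(k)
    return [(s[i,4],c[i][::-1]) for i in range(1,n) if s[i,4]>=mn]
blue=(cv2.inRange(hsv,(108,120,70),(130,255,255))>0)
pts=[]
for s,c in blobs(blue,185,285,110,210,30):
    P=at_z("top",c,.100);pts.append(P[:2]);print(s,c,P)
pts=np.array(pts)
if len(pts)==8: print("grid centre",pts.mean(0))
R=cv2.minAreaRect(pts.astype(np.float32));print("rect",R)
dark=a.max(2)<60
for s,c in blobs(dark,220,255,140,180,20): print("dark",s,c,at_z("top",c,.106))
white=(hsv[...,1]<40)&(hsv[...,2]>170)
for s,c in blobs(white,180,230,255,305,200): print("tray",s,c,at_z("top",c,.008))
E
```

```text
161 [208.5776 145.4783] [0.5664 0.1618 0.1   ]
163 [215.1963 165.7117] [0.5499 0.1131 0.1   ]
161 [222.3106 186.3789] [0.5323 0.064  0.1   ]
168 [229.3155 138.0655] [0.5176 0.1792 0.1   ]
170 [243.3471 178.8882] [0.4833 0.0819 0.1   ]
164 [250.2866 130.7134] [0.4686 0.1965 0.1   ]
172 [257.3779 150.9884] [0.4515 0.148  0.1   ]
168 [264.625  171.8274] [0.4341 0.0987 0.1   ]
grid centre [0.5005 0.1304]
rect ((0.5005592107772827, 0.13022583723068237), (0.10371100157499313, 0.10440649092197418), 70.53254699707031)
dark 21 [235.9524 162.9048] [0.5012 0.1182 0.106 ]
tray 731 [205.1204 281.7606] [ 0.5751 -0.1697  0.008 ]
```

View pics/crop.png

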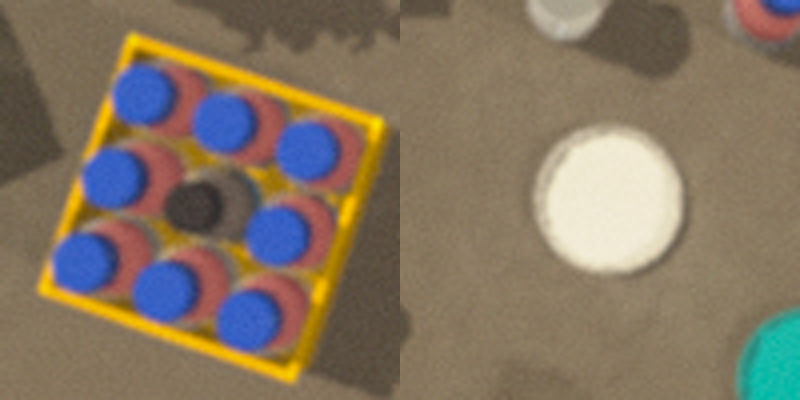

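The crop confirms it: the black cap is in the middle slot, at about (236,158), and the tray is the white one at (205,282). The cap is at about (0.5005, 0.129). The crate's sides lie at -19.5°, so the fingers should close along the 25.5° diagonal, which is a roll of +0.83. Now I approach at height.

```bash
python3 -m inch '-0.035 -0.028 0 0 0.0918; -0.07 -0.056 0 0 0.0918; -0.105 -0.085 0 0 0.0918; -0.14 -0.113 0 0 0.0918; -0.175 -0.141 0 0 0.0918'
```

```text
clock: 1.0
position: [0.3089, 0.4106, 0.4049]
ee_rot: [0.461, 3.107, 0.001]
force: [0.6, 1.4, 0.3]
width: 1.0
gripper_force: 0.0
```

```bash
python3 -m inch '-0.035 -0.028 0 0 0.052; -0.07 -0.056 0 0 0.052; -0.105 -0.085 0 0 0.052; -0.14 -0.113 0 0 0.052; -0.175 -0.141 0 0 0.052'
```

```text
clock: 1.5
position: [0.4353, 0.2248, 0.4051]
ee_rot: [0.461, 3.107, 0.001]
force: [1.0, 0.5, -0.5]
width: 0.618
gripper_force: 0.0
```

```bash
python3 -m inch '-0.03 -0.025 0 0.14 0.052; -0.06 -0.05 0 0.28 0.052; -0.092 -0.074 0 0.42 0.052; -0.092 -0.074 0 0.56 0.052; -0.092 -0.074 0 0.7 0.052'; python3 -m inch '0 0 0 0.13 0.052; 0 0 0 0.13 0.052; 0 0 0 0.13 0.052'; python3 -c "
from h import *
from scipy.spatial.transform import Rotation as R
o=arm.observe();r=R.from_rotvec(o['ee_rot']);M=r.as_matrix();print(o['position'],o['joints'],M)
g=o['position']+.159*M[:,2];print('grasp',g)
print('err in tool',M.T@(np.array([.5005,.129,.106])-g),np.degrees(np.arctan2(M[1,1],M[0,1])))"
```

```text
clock: 2.0
position: [0.5018, 0.1274, 0.4048]
ee_rot: [1.511, 2.754, 0.0]
force: [0.0, 1.1, 1.2]
width: 0.566
gripper_force: 0.0
clock: 2.3
position: [0.501, 0.1291, 0.4048]
ee_rot: [1.67, 2.661, 0.0]
force: [-1.1, 0.4, 0.8]
width: 0.569
gripper_force: 0.0
[0.50100807 0.12909864 0.40479391] [-0.68969028  0.26416416  0.42026736  1.85853631 -0.12356131  1.04414256
  0.22998786] [[-4.35035259e-01  9.00413408e-01  1.31075314e-04]
 [ 9.00413418e-01  4.35035256e-01  5.41438586e-05]
 [-8.27052644e-06  1.41576459e-04 -9.99999990e-01]]
grasp [0.50102891 0.12910725 0.24579391]
err in tool [ 1.34678062e-04 -5.42684629e-04  1.39793830e-01] 25.787537582507426
```

```bash
python3 -m inch '0 0 0.03 0 0.052; 0 0 0.06 0 0.052; 0 0 0.09 0 0.052; 0 0 0.1 0 0.052; 0 0 0.1 0 0.052'; python3 -c "
from h import *
a=save('top','t1.png');b=save('side','s1.png')
cv2.imwrite('pics/c1.png',np.hstack([cv2.resize(a[185:285,110:210],(400,400)),cv2.resize(b[130:200,165:250],(400,330))[:,:] if 0 else cv2.resize(b[110:210,160:260],(400,400))])[:,:,::-1])
print(arm.observe()['position'])"
```

```text
clock: 2.8
position: [0.5007, 0.1289, 0.3039]
ee_rot: [-1.672, -2.658, 0.003]
force: [0.8, 0.2, 0.4]
width: 0.566
gripper_force: 0.0
[0.50159817 0.12900117 0.30573991]
```

View pics/c1.png

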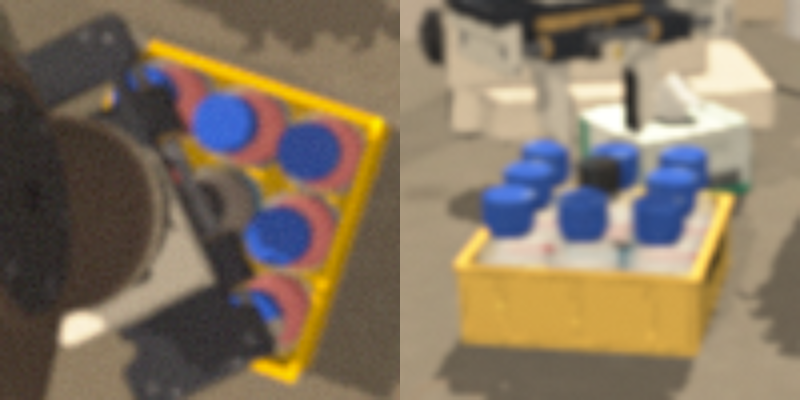

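The fingers hang over the crate along its diagonal. In the side view they sit at crop columns 553 and 632, straddling the black cap at 600. I check that offset numerically from the side camera.

```bash
python3 - <<'E'
from h import *
b=cv2.imread("pics/s1.png");t=cv2.imread("pics/t0.png")
d=b[130:170,195:225].max(2)<70
n,l,s,c=cv2.connectedComponentsWithStats(d.astype(np.uint8))
for i in range(1,n):
    if s[i,4]>15: print("side dark",s[i],c[i][::-1]+[130,195])
print("pred cap top/bottom",proj("side",[.5005,.129,.11]),proj("side",[.5005,.129,.086]))
M=np.array([.9,.435,0])
for w in(-.026,.026):print("finger inner tip pred",proj("side",np.array([.501,.129,.127])+M*w))
hsv=cv2.cvtColor(b,cv2.COLOR_BGR2HSV)
k=t[225:250,146:170].max(2)<75
n,l,s,c=cv2.connectedComponentsWithStats(k.astype(np.uint8))
for i in range(1,n):
    if s[i,4]>15: p=c[i][::-1]+[225,146];print("top dark",s[i],p,at_z("top",p,.108))
for p in [(-.105/2,-.105/2),(.105/2,-.105/2),(-.105/2,.105/2)]: pass
m=cv2.inRange(hsv[140:175,175:245],(105,120,60),(130,255,255))
n,l,s,c=cv2.connectedComponentsWithStats(m)
for i in range(1,n):
    if s[i,4]>15: print("side blue",s[i],c[i][::-1]+[140,175])
th=np.radians(-19.5);R=np.array([[np.cos(th),-np.sin(th)],[np.sin(th),np.cos(th)]])
for i in(-1,0,1):
  for j in(-1,0,1): 
    q=R@np.array([i,j])*.0525+[.5005,.13];print(i,j,proj("side",[*q,.09]))
E
```

```text
side dark [22  0  2 12 19] [135.73684211 217.42105263]
side dark [10 21 10  7 51] [153.76470588 210.21568627]
pred cap top/bottom [149.95235207 209.09911802] [157.90992628 209.37421321]
finger inner tip pred [145.92337292 201.22809525]
finger inner tip pred [142.5729903  216.72108208]
top dark [  6   6  14  12 125] [236.592 158.848] [0.49989232 0.12725921 0.108     ]
side blue [  6   6  21  23 270] [157.04814815 190.64814815]
side blue [35  6  9 10 47] [149.76595745 215.19148936]
side blue [ 44   7  18  24 265] [158.41886792 227.10188679]
side blue [ 25  17  11  13 122] [163.13114754 205.33606557]
-1 -1 [161.86509138 186.55048977]
-1 0 [155.62828275 191.42929075]
-1 1 [149.91560716 195.90546411]
0 -1 [162.78630697 205.19114951]
0 0 [156.47926319 209.28445267]
0 1 [150.70571834 213.03652262]
1 -1 [163.73093617 224.05968859]
1 0 [157.35409574 227.34286803]
1 1 [151.51979559 230.34981053]
```

The caps fit within about 1 px. I descend with the fingertips to z of about 0.089 and grip.

```bash
python3 -m inch '0 0 0.01 0 0.052; 0 0 0.02 0 0.052; 0 0 0.03 0 0.052; 0 0 0.038 0 0.052; 0 0 0.038 0 0.052'; python3 -m inch '0 0 0 0 0.04; 0 0 0 0 0.034; 0 0 0 0 0.026; 0 0 0 0 0.02; 0 0 0 0 0.02' 25; python3 -m inch '0 0 0 0 0.02; 0 0 0 0 0.02; 0 0 0 0 0.02; 0 0 0 0 0.02; 0 0 0 0 0.02'
```

```text
clock: 3.4
position: [0.5006, 0.1289, 0.2654]
ee_rot: [-1.674, -2.657, 0.003]
force: [-0.3, 0.8, -0.4]
width: 0.566
gripper_force: 0.0
clock: 3.9
position: [0.5012, 0.129, 0.267]
ee_rot: [1.675, 2.657, 0.001]
force: [1.3, -0.1, 2.0]
width: 0.344
gripper_force: 25.0
clock: 4.4
position: [0.5013, 0.129, 0.267]
ee_rot: [1.675, 2.657, 0.001]
force: [1.8, 0.3, 4.9]
width: 0.343
gripper_force: 25.0
```

It has gripped at 31.5 mm, which matches the cap. Lifting slowly.

```bash
python3 -m inch '0 0 -0.008 0 0.02; 0 0 -0.016 0 0.02; 0 0 -0.026 0 0.02; 0 0 -0.038 0 0.02; 0 0 -0.05 0 0.02' 30; python3 -m inch '0 0 -0.02 0 0.02; 0 0 -0.045 0 0.02; 0 0 -0.07 0 0.02; 0 0 -0.09 0 0.02; 0 0 -0.1 0 0.02';  python3 -m inch '0 0 -0.01 0 0.02; 0 0 -0.015 0 0.02; 0 0 -0.015 0 0.02; 0 0 -0.015 0 0.02; 0 0 -0.015 0 0.02'; python3 -c "
from h import *
b=save('side','s2.png');cv2.imwrite('pics/c2.png',cv2.resize(b[60:220,130:330],(800,600))[:,:,::-1])
print(arm.observe())"
```

```text
clock: 4.9
position: [0.501, 0.1289, 0.3179]
ee_rot: [1.675, 2.658, 0.0]
force: [-1.0, -0.1, -1.7]
width: 0.342
gripper_force: 30.0
clock: 5.4
position: [0.5013, 0.1288, 0.4193]
ee_rot: [1.675, 2.656, 0.004]
force: [-0.0, -0.8, -1.9]
width: 0.339
gripper_force: 30.0
clock: 5.9
position: [0.5009, 0.129, 0.431]
ee_rot: [-1.675, -2.657, 0.002]
force: [1.2, 0.2, -1.7]
width: 0.343
gripper_force: 30.0
{'clock': 5.95, 'joints': array([-0.70132362,  0.23942552,  0.43056042,  1.82049579, -0.11066167,
        1.10651258,  0.21411514]), 'dq': array([-0.00092336, -0.00136197, -0.00029552, -0.00116011,  0.00097045,
        0.00097471, -0.00106826]), 'joint_efforts': array([-3.08814655e-03, -4.77442431e+01,  3.71742189e+00, -3.13870883e+01,
       -5.22501511e-02,  5.92381856e-02,  1.26041363e-03]), 'position': array([0.50092238, 0.12892666, 0.43104671]), 'ee_rot': array([-1.67491758e+00, -2.65709803e+00,  1.70348433e-03]), 'force': array([-1.04988418,  0.36490819, -1.39757965]), 'ft_torque': array([-0.04682323,  0.0600551 ,  0.00630659]), 'gripper_force': 29.98927742242813, 'width': 0.3365259791827535}
```

View pics/c2.png

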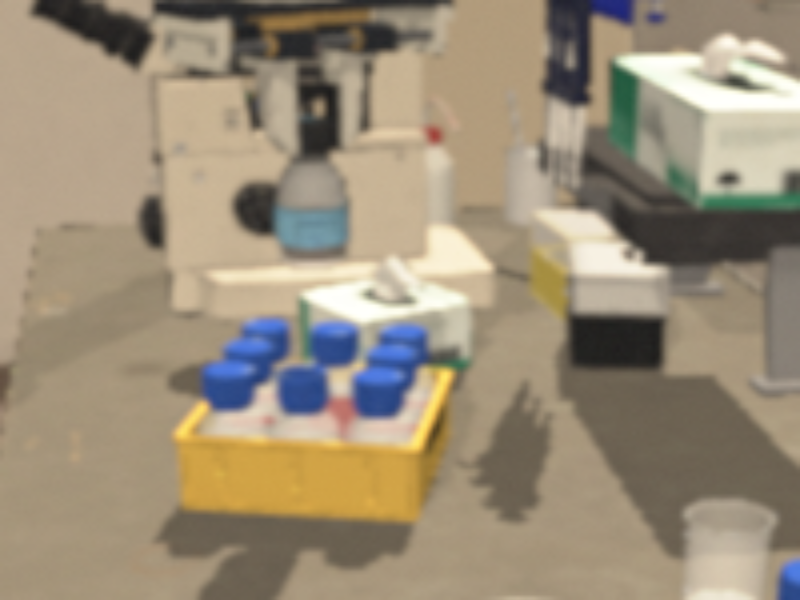

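The bottle hangs upright in the fingers at crop (205,310), clear of the crate, which has not moved. Carrying it to the white tray.

```bash
python3 -m inch '-0.015 -0.003 0 0 0.02; -0.04 -0.008 0 0 0.02; -0.07 -0.014 0 0 0.02; -0.105 -0.021 0 0 0.02; -0.14 -0.028 0 0 0.02'; python3 -m inch '-0.035 -0.007 0 0 0.02; -0.07 -0.014 0 0 0.02; -0.105 -0.021 0 0 0.02; -0.135 -0.028 0 0 0.02; -0.161 -0.033 0 0 0.02'; python3 -m inch '0 0 0.02 0 0.02; 0 0 0.05 0 0.02; 0 0 0.08 0 0.02; 0 0 0.11 0 0.02; 0 0 0.12 0 0.02'; python3 - <<'E'
from h import *
a=save('top','t3.png');b=save('side','s3.png');cv2.imwrite('pics/c3.png',np.hstack([cv2.resize(a[150:250,230:330],(400,400)),cv2.resize(b[160:260,210:310],(400,400))])[:,:,::-1])
o=arm.observe();print(o['position'],o['ee_rot'])
for r in arm.place_of('side','tray_floor')+arm.place_of('side','black_bottle_center'): print(r['conf'],r['point'])
print("pred bottle",proj('side',[*o['position'][:2],o['position'][2]-.21]),"tray centre",proj('side',[.5755,-.169,.004]))
E
```

```text
clock: 6.45
position: [0.5363, -0.0105, 0.4313]
ee_rot: [-1.674, -2.658, 0.001]
force: [1.2, -0.7, -1.1]
width: 0.343
gripper_force: 30.0
clock: 6.95
position: [0.5758, -0.171, 0.4312]
ee_rot: [-1.677, -2.656, 0.001]
force: [-0.1, 0.3, -1.0]
width: 0.34
gripper_force: 30.0
clock: 7.45
position: [0.5748, -0.1684, 0.3084]
ee_rot: [-1.673, -2.654, 0.003]
force: [-0.2, -0.2, -0.8]
width: 0.341
gripper_force: 30.0
[ 0.57541773 -0.16871431  0.31027659] [-1.67369161e+00 -2.65500513e+00  2.20315394e-03]
0.69 [288.1, 295.5]
0.67 [232.5, 258.9]
0.63 [270.3, 219.7]
pred bottle [194.20763829 260.27942922] tray centre [232.01905476 259.49366296]
```

View pics/c3.png

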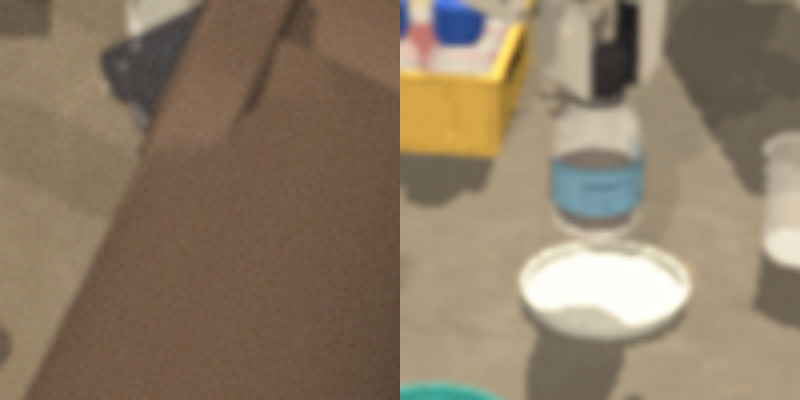

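The bottle hangs upright at crop (597,170) over the white tray, whose centre is at (605,287). It is aligned within a few mm, so I lower it gently.

```bash
python3 -m inch '0 0 0.012 0 0.02; 0 0 0.024 0 0.02; 0 0 0.034 0 0.02; 0 0 0.04 0 0.02; 0 0 0.041 0 0.02'; python3 -m inch '0 0 0.0015 0 0.02; 0 0 0.003 0 0.02; 0 0 0.003 0 0.02; 0 0 0.003 0 0.02'
```

```text
clock: 8.15
position: [0.5755, -0.1688, 0.2696]
ee_rot: [-1.674, -2.656, 0.001]
force: [-0.9, -0.5, -1.7]
width: 0.339
gripper_force: 30.0
clock: 8.55
position: [0.5759, -0.169, 0.268]
ee_rot: [1.675, 2.657, 0.0]
force: [0.1, -0.3, -1.2]
width: 0.339
gripper_force: 30.0
```

```bash
python3 -m inch '0 0 0.001 0 0.02; 0 0 0.001 0 0.02; 0 0 0.002 0 0.02; 0 0 0.002 0 0.02; 0 0 0.002 0 0.02'
```

```text
clock: 9.05
position: [0.5762, -0.1691, 0.267]
ee_rot: [1.674, 2.656, 0.001]
force: [-2.3, 1.0, 11.2]
width: 0.342
gripper_force: 30.0
```

The wrist force rose to 11 N upward, so the bottle is on the tray floor. I release it slowly and rise.

```bash
python3 -m inch '0 0 -0.0005 0 0.033; 0 0 -0.0005 0 0.036; 0 0 -0.0005 0 0.042; 0 0 -0.0005 0 0.052; 0 0 -0.0005 0 0.06' 5;  python3 -m inch '0 0 0 0 0.06; 0 0 -0.02 0 0.06; 0 0 -0.05 0 0.06; 0 0 -0.09 0 0.06; 0 0 -0.13 0 0.06'; python3 -m inch '0.03 0 0 0 0.06; 0.07 0 0 0 0.06; 0.11 0 0 0 0.06; 0.14 0 0 0 0.06; 0.14 0 0 0 0.06';python3 - <<'E'
from h import *
a=save('top','t4.png');b=save('side','s4.png');cv2.imwrite('pics/c4.png',np.hstack([cv2.resize(a[150:350,150:350],(400,400)),cv2.resize(b[130:270,190:330],(400,400))])[:,:,::-1])
for q,z in(("black_bottle_center",.057),("crate",0),("loose_blue_center",.049)):
  for c in("top","side"):
    for r in arm.place_of(c,q): print(c,q,r['conf'],r['point'],at_z(c,r['point'],z))
E
```

```text
clock: 9.55
position: [0.5758, -0.1689, 0.2661]
ee_rot: [-1.675, -2.657, 0.0]
force: [-0.1, 0.7, 0.6]
width: 0.585
gripper_force: 0.0
clock: 10.05
position: [0.5756, -0.1689, 0.3973]
ee_rot: [-1.675, -2.657, 0.001]
force: [1.1, -0.0, -0.0]
width: 0.654
gripper_force: 0.0
clock: 10.55
position: [0.5142, -0.0386, 0.396]
ee_rot: [-1.666, -2.66, -0.002]
force: [0.5, 0.0, 0.6]
width: 0.656
gripper_force: 0.0
top black_bottle_center 0.64 [203.3, 280.4] [ 0.57610078 -0.1620903   0.057     ]
side black_bottle_center 0.78 [210.7, 256.7] [ 0.56947528 -0.16283458  0.057     ]
side crate 0.86 [183.4, 208.4] [0.4966163  0.14442451 0.        ]
top loose_blue_center 0.8 [157.3, 321.5] [ 0.69229392 -0.27139014  0.049     ]
side loose_blue_center 0.66 [231.3, 333.3] [ 0.70879451 -0.27297106  0.049     ]
```

View pics/c4.png

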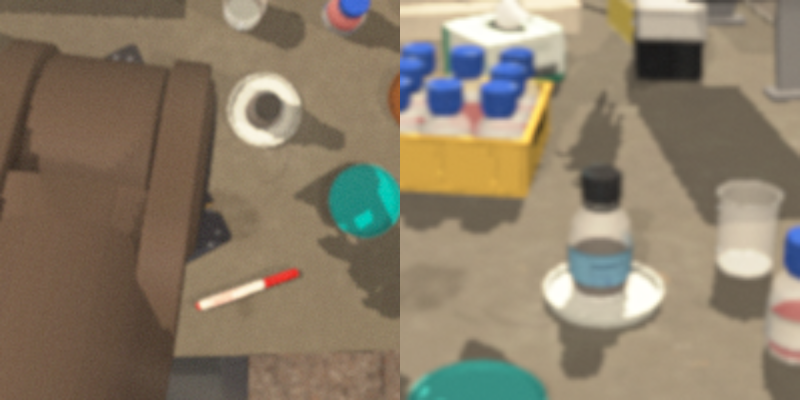

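The black-capped bottle stands upright and centred in the white tray, at crop (602,235) with the tray at (603,290). The crate and the loose bottle are unmoved, and the gripper is clear.

```bash
python3 -c "
from cell import arm
print(arm.sign_off())"
```

```text
the job is handed in; nothing more can be done
None
```

The black-capped bottle stands upright in the white spill tray, set down gently. The crate and the loose blue-capped bottle show no visible movement, and I handed the job in at about 11 s on the robot's clock (no verdict was returned).

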